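# Log into the cradle, then hold the plug box open

### The arm

A 6-joint arm with a two-finger parallel gripper is mounted at the origin on the work surface. World frame = base frame: x ahead of the robot, y to its left, z up, the work surface at z = 0. Lengths are in m, angles in rad, forces in N, time in s.
With the tool pointing down it reaches from about 0.375 to 0.975 m from the base axis. Payload 3.8 kg.
Tool frame: the origin (TCP) lies midway between the tips of the shut fingers; the grasp point (between the pads) lies 19 mm behind it; y points along the fingers, z is the direction in which the jaws open and shut, and the axes are right-handed (so a half turn about y gives the same grasp; the last joint's range is limited). The gripper opens to 85 mm and grips with 20 to 120 N. Pads are 22 mm wide; open, the fingers measure 114 mm over their backs; the gripper's body (76 mm by 85 mm) begins 54 mm behind the grasp point. The pads swing forward as they close: fully open they stand 13 mm farther back than shut.
Start: joints at [1.281, 0.264, 1.604, -0, 1.274, -0.037], TCP at [0.169, 0.654, 0.231] pointing down, gripper open.
Joint ranges: [-2.63, 2.63], [-0.94, 2.18], [0.31, 2.57], [-1.31, 4.45], [0, 2.66], [-2.55, 2.55]. Speed limits (rad/s): [2.57, 2.57, 3.14, 3.14, 3.14, 3.14].

### API

Orientations are given as a rotation vector (axis times angle).
In Python, from rig import robot gives the robot as it stands. The module is installed in compiled form; this text tells all that it offers.
- The arm moves only by the shell command python3 -m pendant 'ROWS'. ROWS is JSON, a list that holds one entry, the list of rows, each a list of 7 numbers: the shift along the tool's x, y, z in mm, then the turn, a rotation vector about the tool's x, y, z in rad, then the finger opening in mm, from 0 to 85.4. In form: [[[tx, ty, tz, ax, ay, az, claw], ...]]. A call has 1 to 10 rows; each row shifts and turns the pose as measured when the row begins, along the tool's axes as they then stand; what a row does not reach is not made up. A row lasts 1/10 s, in which the tool goes at most 50 mm and 8.59 degrees, less where a joint would pass 70% of its speed; a pose out of reach is approached as far as the arm can. A call with a gripper value outside its range is refused whole. The fingers move at their own pace and stop on an object; the grip force is fixed at half the most. Time passes only in rows, so rows that do not move let the fingers close. It gives the time, the measured TCP pose, the force and the opening at its end, in the units of the state.
- robot.read_state(): the state, without advancing time (a new reading comes with each control period).
- robot.camera(name): name is "scene" or "top" or "wrist"; returns a dict with "image" (420x560x3 uint8, red, green, blue), "camera_matrix" (3x3 intrinsics, pixels), "xyz" and "rotation" of the camera in the world. Camera axes: x right, y down, z forward; pixel columns grow to the right and rows downward; lengths in m; the calibration is good to about 2 mm. A picture is of the moment at which its call begins. There is no depth.
- robot.hand_in(): hands the job in, once; it reports no verdict.
Trained networks look in the newest picture that a camera, given by its name, has taken for a name from the list of things; names that differ only in an ending like _2 or _b are one class to them, and where a whole thing is asked for, a point or a joint stands for the part that bears it (a point fixed in the world has none). Each returns a list of dicts, best first, with "confidence" (0 to 1); they miss things now and then, are a little off and sometimes report something else, mostly with a low value. They report only what shows in the picture. A call takes as long as a camera call. They do not tell look-alikes from the thing itself.
- robot.boxes_of(label, camera): "point" ([x, y, z] in m, in world coordinates, good to about 4 mm: the middle of the surface that is visible of it).
- robot.pinpoint(label, camera): "point" ([x, y, z] in m, in world coordinates, good to about 4 mm: a listed point, or the origin of a listed thing).
The state is a dict: "time": time; "joint_positions": joint angles; "joint_velocities": joint speeds; "joint_torque": joint torques, N m; "ee_pos": TCP position; "tool_rot": TCP orientation; "force": force on the tool from outside, world axes, zero at the start; "ft_torque": the same for the moment, N m; "width": opening from 0.0 (shut) to 1.0 (fully open).
Only numpy, scipy, OpenCV 4.12 (cv2) and the standard library are available. Lean on these libraries where they do the work, as an engineer would, in place of code of your own. Each camera call takes 0.05 s, during which the arm holds its last target.

### The job

Get the plugging bench ready for your workmate: lay the tall slim log, which stands on end, down on its side in the wooden V cradle, centred and resting on both supports, without dropping it, and let go of it. Then raise the lid of the plug box by 50 degrees from closed, which lets a hand in but keeps the plugs shaded, and finish while still holding it there, because it falls shut by itself. Leave the stubby log, the mallet and the yellow tray where they are.

Things in the scene. Friction and masses are not known exactly. Their poses are not given: they have to be found in the camera images.
- log: The tall slim log with brown bark and pale sawn ends: a cylinder 46 mm across and 180 mm long, 0.14 to 0.28 kg, loose, standing on end on the bench at the start. Origin: centre of its lower end; its z axis runs along the log (up at the start). Either end may point either way in the cradle.
- log_center (a point): The middle of the slim log, on its axis, 90 mm from each end.
- cradle: Wooden log cradle fixed to the bench: board 130 (x) by 110 (y) by 18 mm with two 90-degree V supports, each 14 mm thick, centred 18 mm either side of the middle along y, so they span only the log's middle 50 mm. V mouth 58 mm; tops 84 mm across, 75 mm above the bench. The log lies along y, its ends sticking out past the board. Origin: centre of the underside, z up.
- cradle_seat (a point): Where the middle of the log is when it lies centred in the cradle: on the log's axis, 78 mm above the bench. Its axes are the cradle's: y along the lying log, z up.
- plugbox: Plywood box fixed to the bench, 160 (x) by 200 (y) by 90 mm high, walls 10 mm, half full of wooden plugs. Its plywood lid (12 mm thick, 170 by 206 mm) is hinged along the far (+x) top edge, overhangs the front (-x) by 10 mm and has a pull tab at the middle of its front edge. Origin: centre of the underside; the front faces roughly towards the robot.
- lid (a joint): Angle of the box's lid: 0 is shut, grows as it opens upward; 50 degrees is 0.873. Hinge limits 0 and 1.75. Nearly free hinge with no stay: the 0.25 to 0.5 kg lid falls shut by gravity when let go.
- lid_tab (a point): Where to hold the lid's wooden pull tab, mid width and thickness. Tab: 24 mm wide (y), 18 thick, sticking 40 mm out of the lid's front edge; this point is 24 mm out from that edge, 34 mm in front of the box wall, 96 mm above the bench when shut, 194 mm from the hinge. Turns with the lid: x towards the hinge, y along it, z off the lid's upper face.
- lid_hinge (a point): Middle of the hinge line, which runs along the box's y axis, 80 mm behind the box's centre and 90 mm above the bench; the lid's underside is level with it when shut. Its axes turn with the lid.
- stub: Bystander: short thick log, 92 mm across and 70 mm tall, standing. Origin: centre of its underside.
- mallet: Bystander: wooden mallet lying flat, head 100 by 50 by 50 mm, 220 mm long in all. Origin: under the middle of its length; y runs from the handle to the head.
- tray: Bystander: open yellow plastic tray, 80 by 130 by 50 mm. Origin: centre of its underside.
Mind the look-alikes: they are no part of the job. Leave any blue or red look-alike of the cradle alone.

How it is judged:
By the outcome, as a careful person would: the job done as asked, in the order asked, and still so for the second after the job is handed in, while the arm keeps its last pose, push and grip.
It also fails if it takes over 53 s, if anything falls off the work surface, if the arm or the gripper's body presses on something with over 40 N, if the wrist force passes 120 N, or if a joint passes its speed limit or range.

## Working session

There is one attempt and no reset: what is moved stays moved. The work goes in short steps, Python scripts to look and compute and a shell command to move; the robot and the scene stay as the last step left them, time stands still between calls to the robot, and variables do not carry over. Pictures are saved under pics/ and viewed, and the job is handed in when it is done.

```bash
mkdir -p pics
cat > h.py <<'E'
import numpy as np, cv2
from rig import robot
from scipy.spatial.transform import Rotation as R
def snap(c,name):
    d=robot.camera(c); cv2.imwrite(f'pics/{name}.png',cv2.cvtColor(d['image'],cv2.COLOR_RGB2BGR)); return d
def st():
    s=robot.read_state(); print('t',s['time'],'q',np.round(s['joint_positions'],3),'p',np.round(s['ee_pos'],4),'rv',np.round(s['tool_rot'],3),'F',np.round(s['force'],1),'w',s['width']); return s
def tf():
    s=robot.read_state(); return np.array(s['ee_pos']),R.from_rotvec(s['tool_rot']).as_matrix()
E
python3 - <<'E'
from h import *
st(); p,M=tf(); print(M.round(3))
for c in('scene','top'):
    snap(c,c+'0')
    for l in ['log','log_center','cradle','cradle_seat','plugbox','lid_tab','lid_hinge','stub','mallet','tray']:
        print(c,l,[(np.round(r['point'],3).tolist(),round(r['confidence'],2)) for r in robot.pinpoint(l,c)])
E
```

```text
t 0.0 q [ 1.281  0.265  1.605 -0.     1.274 -0.037] p [0.1686 0.6528 0.2299] rv [-1.564  0.199 -0.198] F [0.6 0.6 0.9] w 1.0017094180145172
[[ 0.968 -0.001  0.25 ]
 [-0.25  -0.002  0.968]
 [-0.    -1.    -0.002]]
scene log [([0.484, 0.283, 0.001], 0.92)]
scene log_center [([0.483, 0.279, 0.091], 0.61)]
scene cradle [([0.459, -0.034, 0.002], 0.89), ([0.325, -0.473, -0.0], 0.89), ([0.323, 0.291, -0.003], 0.77), ([0.301, -0.22, -0.0], 0.61), ([0.717, 0.015, 0.001], 0.22)]
scene cradle_seat [([0.322, 0.286, 0.077], 0.92), ([0.456, -0.035, 0.079], 0.81), ([0.302, -0.219, 0.075], 0.65), ([0.324, -0.475, 0.08], 0.65)]
scene plugbox [([0.575, -0.314, 0.002], 0.77), ([0.486, 0.283, 0.002], 0.19)]
scene lid_tab [([0.575, -0.317, 0.003], 0.27)]
scene lid_hinge [([0.65, -0.351, 0.09], 0.96), ([0.474, -0.261, 0.1], 0.36)]
scene stub [([0.645, 0.233, -0.001], 0.7)]
scene mallet [([0.717, 0.019, -0.001], 0.66), ([0.474, -0.259, 0.097], 0.57)]
scene tray [([0.797, -0.097, -0.002], 0.78)]
top log [([0.486, 0.282, 0.0], 0.87)]
top log_center [([0.485, 0.275, 0.09], 0.86)]
top cradle [([0.303, -0.221, 0.001], 0.86), ([0.324, -0.477, -0.004], 0.76), ([0.458, -0.032, 0.0], 0.72), ([0.323, 0.291, 0.0], 0.65)]
top cradle_seat [([0.323, -0.477, 0.081], 0.85), ([0.324, 0.29, 0.08], 0.66), ([0.459, -0.034, 0.076], 0.58), ([0.301, -0.223, 0.075], 0.58)]
top plugbox [([0.575, -0.314, 0.001], 0.86)]
top lid_tab [([0.472, -0.26, 0.096], 0.79), ([0.719, 0.02, 0.001], 0.29)]
top lid_hinge [([0.65, -0.349, 0.092], 0.98), ([0.719, 0.017, 0.002], 0.73)]
top stub [([0.64, 0.229, 0.001], 0.82)]
top mallet [([0.722, 0.019, 0.001], 0.92)]
top tray [([0.799, -0.1, -0.0], 0.76)]
```

View pics/scene0.png

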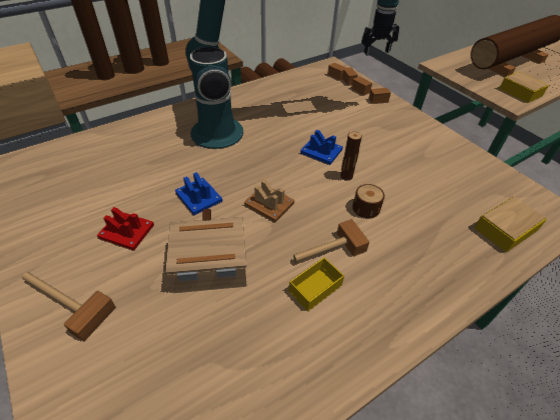

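View pics/top0.png

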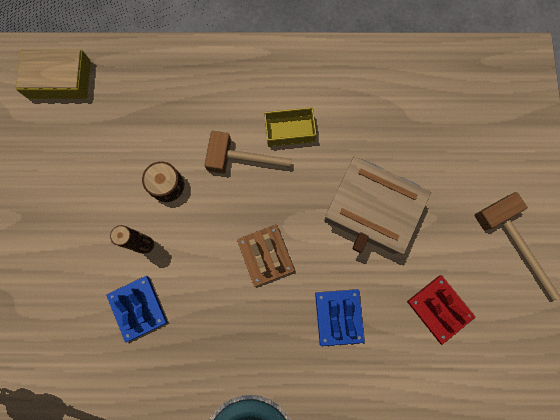

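Run:
```python
from h import *
d=snap('top','top1'); K=d['camera_matrix'];C=np.array(d['xyz']);Rm=np.array(d['rotation'])
print(C,Rm.round(3).tolist())
im=cv2.cvtColor(d['image'],cv2.COLOR_RGB2BGR)
def proj(P):
    c=Rm.T@(np.array(P)-C);u=K@c;return u[:2]/u[2]
def unproj(u,z):
    v=Rm@np.linalg.inv(K)@np.array([u[0],u[1],1]);return C+v*(z-C[2])/v[2]
print(proj([.458,-.033,.018]),proj([.575,-.314,.1]))
crop=cv2.resize(im[150:295,200:445],None,fx=3.2,fy=3.2,interpolation=cv2.INTER_CUBIC);cv2.imwrite('pics/crop1.png',crop)
```

```text
[ 0.35311868 -0.08029606  1.12766978] [-2.12, 2.117, -0.202]Traceback (most recent call last):
  File "<stdin>", line 9, in <module>
  File "<stdin>", line 6, in proj
ValueError: matmul: Input operand 1 does not have enough dimensions (has 0, gufunc core with signature (n?,k),(k,m?)->(n?,m?) requires 1)
```

Rotation is a rotation vector; fix.

```bash
cat >> h.py <<'E'
class Cam:
    def __init__(s,d):
        s.K=np.array(d['camera_matrix']);s.C=np.array(d['xyz']);r=np.array(d['rotation']);s.R=R.from_rotvec(r).as_matrix() if r.size==3 else r
    def proj(s,P):
        u=s.K@(s.R.T@(np.array(P)-s.C));return u[:2]/u[2]
    def unproj(s,u,z):
        v=s.R@np.linalg.inv(s.K)@np.array([u[0],u[1],1]);return s.C+v*(z-s.C[2])/v[2]
E
python3 - <<'E'
from h import *
d=snap('top','top1');c=Cam(d)
im=cv2.cvtColor(d['image'],cv2.COLOR_RGB2BGR)
print(c.proj([.458,-.033,.018]),c.proj([.575,-.314,.1]))
crop=cv2.resize(im[150:295,200:445],None,fx=3.2,fy=3.2,interpolation=cv2.INTER_CUBIC);cv2.imwrite('pics/crop1.png',crop)
E
```

```text
[264.1222979  253.81441003] [379.42981556 202.37144583]
```

View pics/crop1.png

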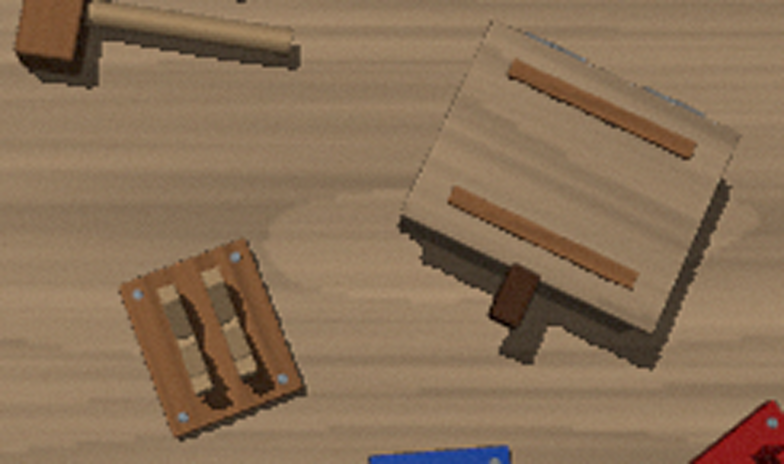

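Run:
```python
from h import *
c=Cam(robot.camera('top'))
f=lambda pts,z:np.array([c.unproj((200+x/3.2-.34,150+y/3.2-.34),z) for x,y in pts])
A=f([(122,288),(245,240),(304,388),(180,437)],.018);print(A.round(4),A.mean(0))
def ang(v):return np.degrees(np.arctan2(v[1],v[0]))
print('cradle x:',ang(A[0]-A[3]),ang(A[1]-A[2]),'y:',ang(A[0]-A[1])-90,ang(A[3]-A[2])-90,np.linalg.norm(A[0]-A[3]),np.linalg.norm(A[0]-A[1]))
B=f([(490,22),(740,137),(655,332),(402,217)],.102);print(B.round(4),B.mean(0))
print('lid x',ang(B[0]-B[3]),ang(B[1]-B[2]),'y',ang(B[0]-B[1])-90,ang(B[3]-B[2])-90,np.linalg.norm(B[0]-B[3]),np.linalg.norm(B[0]-B[1]))
T=f([(512,297)],.105);print('tab',T)
# log top circle
print('log centre top px', c.proj([.485,.281,.18]))
print('tool',tf())
```

```text
[[ 0.4942  0.035   0.018 ]
 [ 0.5334 -0.0636  0.018 ]
 [ 0.4149 -0.1108  0.018 ]
 [ 0.3765 -0.0131  0.018 ]] [ 0.45473227 -0.03810808  0.018     ]
cradle x: 22.227761739773136 21.713500682396436 y: 21.67068864276507 21.470110112156505 0.12722469440233353 0.10606958062808583
[[ 0.69   -0.2527  0.102 ]
 [ 0.5993 -0.4392  0.102 ]
 [ 0.4516 -0.3672  0.102 ]
 [ 0.5374 -0.1823  0.102 ]] [ 0.56954977 -0.31034599  0.102     ]
lid x -24.759446333414846 -25.99316425384207 y -25.94426918147809 -24.89760378391931 0.16805365745787385 0.20733748172188105
tab [[ 0.47695233 -0.2621829   0.105     ]]
log centre top px [118.505641   234.32515064]
tool (array([0.16884812, 0.6535422 , 0.23128108]), array([[ 9.68213946e-01,  1.55095573e-05,  2.50123480e-01],
       [-2.50123480e-01,  1.07467736e-05,  9.68213946e-01],
       [ 1.23285493e-05, -1.00000000e+00,  1.42844805e-05]]))
```

```bash
python3 -m pendant '[[[0,-45,0,0,0,0,85],[18,-30,-14,0,0,0,85],[36,0,-28,0,0,0,85],[36,0,-28,0,0,0,85],[36,0,-28,0,0,0,85],[36,0,-28,0,0,0,85],[36,0,-28,0,0,0,85],[36,0,-28,0,0,0,85],[36,0,-28,0,0,0,85],[36,0,-28,0,0,0,85]]]'; python3 -c "from h import *;st()"
```

```text
time: 2.25
ee_pos: [0.4106, 0.3412, 0.3097]
tool_rot: [-1.559, 0.187, -0.192]
force: [1.0, 0.7, -0.2]
width: 0.995
t 2.25 q [ 0.647 -0.048  1.804  0.     1.381 -0.683] p [0.4106 0.3412 0.3097] rv [-1.559  0.187 -0.192] F [ 1.   0.7 -0.2] w 0.9948390109656399
```

```bash
python3 -m pendant '[[[36,0,-28,0,0,0,85],[36,0,-28,0,0,0,85],[36,0,-28,0,0,0,85],[36,0,-28,0,0,0,85],[36,0,-28,0,0,0,85]]]'; python3 -c "
from h import *
st();print(tf()[1].round(3))"
```

```text
time: 2.75
ee_pos: [0.5565, 0.1539, 0.3116]
tool_rot: [-1.557, 0.184, -0.195]
force: [0.9, 0.4, 0.6]
width: 0.999
t 2.75 q [ 0.225  0.034  1.72   0.003  1.38  -1.105] p [0.5565 0.1539 0.3116] rv [-1.557  0.184 -0.195] F [0.9 0.4 0.6] w 0.9987642185309354
[[ 0.971  0.008  0.239]
 [-0.239  0.005  0.971]
 [ 0.006 -1.     0.007]]
```

```bash
python3 -m pendant '[[[0,0,0,0,0.134,0,85],[0,0,0,0,0.134,0,85],[0,0,0,0,0.134,0,85],[0,0,0,0,0.134,0,85],[0,0,0,0,0.134,0,85],[0,0,0,0,0.134,0,85],[0,0,0,0,0.134,0,85],[0,0,0,0,0,0.143,85],[0,0,0,0,0,0.143,85],[0,0,0,0,0,0.143,85]]]'; python3 -c "
from h import *
st();print(tf()[1].round(3))"
```

```text
time: 3.75
ee_pos: [0.5606, 0.1512, 0.3157]
tool_rot: [-1.069, 1.172, -0.615]
force: [-0.3, -0.3, 0.3]
width: 0.997
t 3.75 q [-0.025  0.107  1.694  0.416  1.501 -0.441] p [0.5606 0.1512 0.3157] rv [-1.069  1.172 -0.615] F [-0.3 -0.3  0.3] w 0.9972116841808915
[[ 0.316 -0.131  0.94 ]
 [-0.847  0.407  0.341]
 [-0.427 -0.904  0.018]]
```

```bash
python3 -m pendant '[[[0,0,0,0,0,0.143,85],[0,0,0,0,0,0.143,85],[0,0,0,0,0,0.143,85],[0,0,0,0,0,0.143,85],[0,0,0,0,0,0.143,85],[0,0,0,0,0,0.143,85],[0,0,0,0,0,0.143,85],[0,0,0,0,0,0.143,85]]]'
cat >> h.py <<'E'
def goto(tp,d_az=None,M=None):
    # print tool-frame shift (mm) and turn; desired M
    p,Mc=tf()
    print('shift',(Mc.T@(np.array(tp)-p)*1000).round(1))
    if M is not None: print('turn',R.from_matrix(Mc.T@M).as_rotvec().round(3))
a=np.radians(111.8); D=np.array([np.cos(a),np.sin(a),0]); Z=np.array([np.sin(a),-np.cos(a),0])
H=np.column_stack([[0,0,-1],D,Z])   # horizontal, x down
V=np.column_stack([-D,[0,0,-1],Z])  # tool down
LOG=np.array([.485,.281,0])
E
python3 - <<'E'
from h import *
st();print(tf()[1].round(3),np.linalg.det(H))
goto(LOG-.10*D+[0,0,.147],M=H)
d=snap('wrist','w1')
E
```

```text
time: 4.55
ee_pos: [0.5674, 0.1446, 0.3239]
tool_rot: [-0.221, 1.523, 0.308]
force: [1.3, 0.6, -0.0]
width: 0.997
t 4.55 q [-0.297  0.581  1.707  1.157  2.071 -0.848] p [0.5674 0.1446 0.3239] rv [-0.221  1.523  0.308] F [ 1.3  0.6 -0. ] w 0.9968836825311632
[[ 0.021 -0.333  0.943]
 [ 0.06   0.942  0.331]
 [-0.998  0.049  0.04 ]] 1.0
shift [178.2  47.3 -35.2]
turn [-0.042  0.041 -0.049]
```

View pics/w1.png

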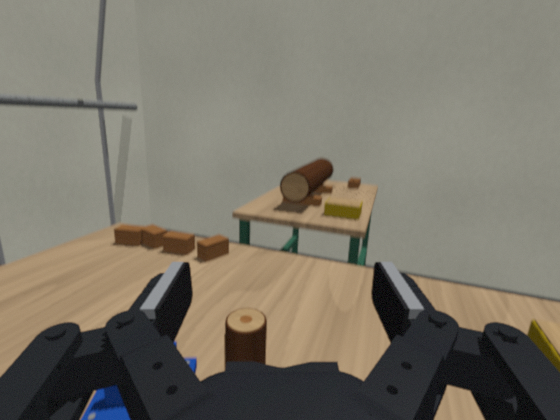

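```bash
python3 -m pendant '[[[0,0,0,-0.042,0.041,-0.049,85],[40,8,-9,0,0,0,85],[40,8,-9,0,0,0,85],[40,8,-9,0,0,0,85],[35,8,-8,0,0,0,85],[0,0,0,0,0,0,85]]]'
python3 - <<'E'
from h import *
st()
goto(LOG-.10*D+[0,0,.147],M=H)
snap('wrist','w2'); 
print([(np.round(r['point'],4).tolist(),round(r['confidence'],2)) for r in robot.pinpoint('log_center','wrist')])
print([(np.round(r['point'],4).tolist(),round(r['confidence'],2)) for r in robot.boxes_of('log','wrist')])
for c in('top','scene'):
  robot.camera(c)
  print([(np.round(r['point'],4).tolist(),round(r['confidence'],2)) for r in robot.pinpoint('log_center',c)])
E
```

```text
time: 5.2
ee_pos: [0.5195, 0.1615, 0.1556]
tool_rot: [-0.311, 1.561, 0.293]
force: [-0.5, 0.2, 0.8]
width: 0.993
t 5.2 q [-0.28   0.751  1.788  0.993  1.92  -1.063] p [0.5195 0.1615 0.1556] rv [-0.311  1.561  0.293] F [-0.5  0.2  0.8] w 0.9930342512230603
shift [ 8.2 23.8 12.5]
turn [ 0.004 -0.013  0.009]
[([0.4781, 0.2781, 0.086], 0.71)]
[([0.4882, 0.2599, 0.1072], 0.7)]
[([0.4848, 0.2753, 0.089], 0.6)]
[([0.4852, 0.2831, 0.0937], 0.71)]
```

View pics/w2.png

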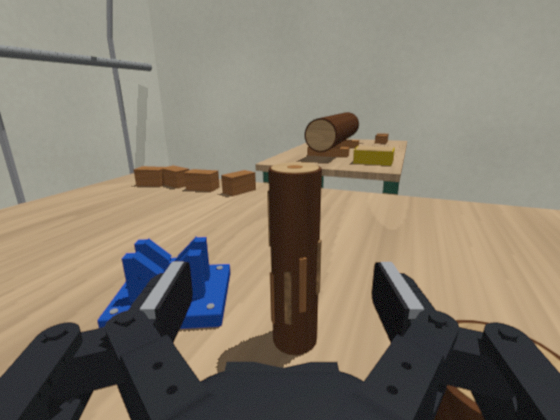

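```bash
python3 -m pendant '[[[8,20,12,0.004,-0.013,0.009,85],[0,30,0,0,0,0,85],[0,30,0,0,0,0,85],[0,0,0,0,0,0,85]]]'
python3 - <<'E'
from h import *
st()
goto(LOG+.021*D+[0,0,.147],M=H)
snap('wrist','w3');
E
```

```text
time: 5.95
ee_pos: [0.5091, 0.2393, 0.1567]
tool_rot: [-0.298, 1.526, 0.288]
force: [-0.6, -0.6, -0.4]
width: 0.996
t 5.95 q [-0.171  0.718  1.853  1.094  1.846 -1.093] p [0.5091 0.2393 0.1567] rv [-0.298  1.526  0.288] F [-0.6 -0.6 -0.4] w 0.9959464308295273
shift [ 8.8 68.8 -7.5]
turn [-0.006  0.023  0.01 ]
```

View pics/w3.png

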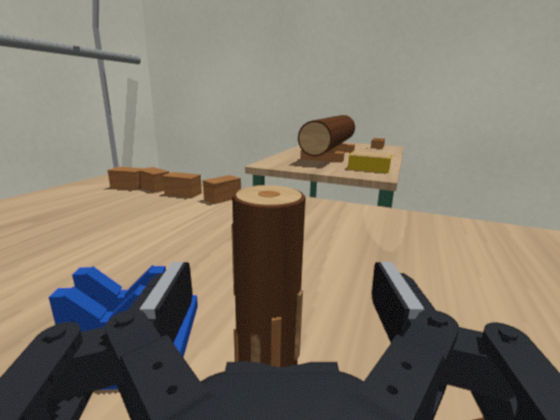

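```bash
python3 -m pendant '[[[9,5,-7,-0.006,0.023,0.01,85],[3,25,0,0,0,0,85],[0,0,0,0,0,0,85]]]'
python3 - <<'E'
from h import *
st()
goto(LOG+.021*D+[0,0,.147],M=H)
E
```

```text
time: 6.3
ee_pos: [0.4944, 0.2621, 0.1451]
tool_rot: [-0.299, 1.547, 0.295]
force: [0.0, 0.5, -0.4]
width: 0.994
t 6.3 q [-0.137  0.725  1.885  1.114  1.821 -1.101] p [0.4944 0.2621 0.1451] rv [-0.299  1.547  0.295] F [ 0.   0.5 -0.4] w 0.9943096886423557
shift [-2.  42.1 -1.8]
turn [-0.002  0.003  0.003]
```

```bash
python3 -m pendant '[[[-1,22,-1,0,0,0,85],[0,20,0,0,0,0,85],[0,0,0,0,0,0,85]]]'
python3 - <<'E'
from h import *
st()
goto(LOG+.021*D+[0,0,.147],M=H)
snap('wrist','w4')
E
```

```text
time: 6.6
ee_pos: [0.4791, 0.2996, 0.1452]
tool_rot: [-0.297, 1.547, 0.292]
force: [-1.0, -0.1, -0.6]
width: 0.996
t 6.6 q [-0.08   0.705  1.927  1.165  1.783 -1.109] p [0.4791 0.2996 0.1452] rv [-0.297  1.547  0.292] F [-1.  -0.1 -0.6] w 0.9956127545226027
shift [-1.8  1.5 -1.5]
turn [-0.005  0.002  0.004]
```

View pics/w4.png

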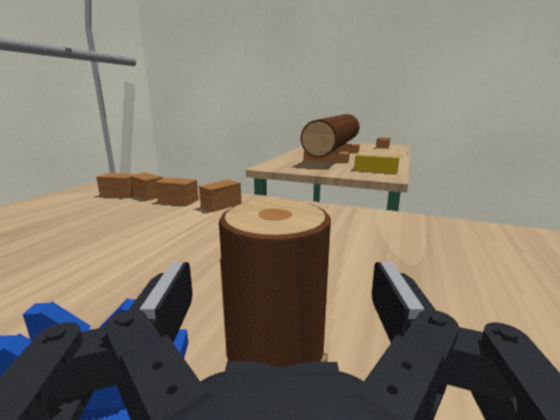

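```bash
python3 -m pendant '[[[-2,2,-2,0,0,0,85],[0,0,0,0,0,0,0],[0,0,0,0,0,0,0],[0,0,0,0,0,0,0],[0,0,0,0,0,0,0],[0,0,0,0,0,0,0],[0,0,0,0,0,0,0],[0,0,0,0,0,0,0]]]'
python3 - <<'E'
from h import *
s=st();print(s['width']*85.4)
goto(LOG+.021*D+[0,0,.147],M=H)
snap('wrist','w5')
E
```

```text
time: 7.45
ee_pos: [0.4788, 0.298, 0.1476]
tool_rot: [-0.295, 1.546, 0.289]
force: [-0.7, -0.1, 0.3]
width: 0.522
t 7.45 q [-0.084  0.699  1.931  1.164  1.784 -1.109] p [0.4788 0.298  0.1476] rv [-0.295  1.546  0.289] F [-0.7 -0.1  0.3] w 0.521921294084913
44.57207851485157
shift [ 0.6  3.  -0.6]
turn [-0.008  0.004  0.005]
```

View pics/w5.png

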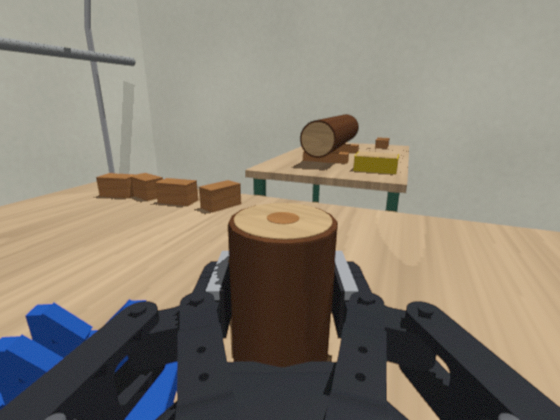

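```bash
python3 -m pendant '[[[-10,0,0,0,0,0,0],[-20,0,0,0,0,0,0],[-30,0,0,0,0,0,0],[-30,0,0,0,0,0,0],[-30,0,0,0,0,0,0],[-30,0,0,0,0,0,0],[0,0,0,0,0,-0.05,0],[0,0,0,0,0,-0.08,0],[0,0,0,0,0,-0.1,0],[0,0,0,0,0,-0.1,0]]]'; python3 -m pendant '[[[0,0,0,0,0,-0.1,0],[0,0,0,0,0,-0.1,0],[0,0,0,0,0,-0.1,0],[0,0,0,0,0,-0.1,0],[0,0,0,0,0,-0.1,0],[0,0,0,0,0,-0.1,0]]]'
python3 - <<'E'
from h import *
s=st();print(s['width']*85.4)
S=np.array([.4575,-.034,0])
goto(S+.0576*D+[0,0,.16],M=V)
snap('wrist','w6')
E
```

```text
time: 8.5
ee_pos: [0.4756, 0.298, 0.2936]
tool_rot: [-0.566, 1.478, 0.007]
force: [-0.0, 1.0, -2.6]
width: 0.521
time: 9.1
ee_pos: [0.4758, 0.292, 0.2871]
tool_rot: [-1.013, 1.245, -0.498]
force: [-0.8, -0.2, -3.2]
width: 0.522
t 9.1 q [ 0.169  0.043  1.855  0.562  1.407 -0.331] p [0.4758 0.292  0.2871] rv [-1.013  1.245 -0.498] F [-0.8 -0.2 -3.2] w 0.5215887976307263
44.543683317664026
shift [ 272.   -20.9 -132.5]
turn [ 0.007 -0.02  -0.568]
```

View pics/w6.png

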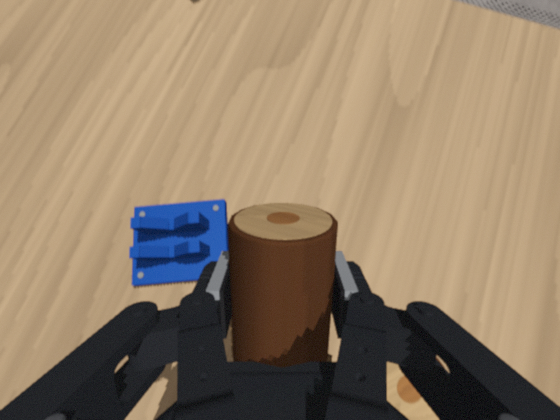

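```bash
python3 -m pendant '[[[0,0,0,0,0,-0.1,0],[0,0,0,0,0,-0.1,0],[0,0,0,0,0,-0.1,0],[0,0,0,0,0,-0.1,0],[0,0,0,0,0,-0.1,0],[0,0,0,0,-0.02,-0.08,0],[0,0,0,0,0,0,0]]]'
python3 - <<'E'
from h import *
s=st()
S=np.array([.4575,-.034,0])
goto(S+.0576*D+[0,0,.18],M=V)
E
```

```text
time: 9.85
ee_pos: [0.4723, 0.2909, 0.2826]
tool_rot: [-1.402, 0.906, -0.937]
force: [-0.8, 0.5, -2.8]
width: 0.521
t 9.85 q [ 0.527  0.022  1.784 -0.032  1.356  0.144] p [0.4723 0.2909 0.2826] rv [-1.402  0.906 -0.937] F [-0.8  0.5 -2.8] w 0.5205089574741314
shift [ 233.6  112.7 -134.9]
turn [0.016 0.009 0.034]
```

```bash
python3 -m pendant '[[[15,0,-9,0.016,0.009,0.034,0],[30,0,-17,0,0,0,0],[30,5,-17,0,0,0,0],[30,10,-17,0,0,0,0],[30,10,-17,0,0,0,0],[30,10,-17,0,0,0,0],[30,10,-17,0,0,0,0],[20,10,-12,0,0,0,0],[10,0,-6,0,0,0,0],[0,0,0,0,0,0,0]]]'
python3 - <<'E'
from h import *
s=st()
S=np.array([.4575,-.034,0])
goto(S+.0576*D+[0,0,.18],M=V)
for c in('top','scene'):
  d=snap(c,c+'3')
  for l in('log','log_center','cradle','cradle_seat'):print(c,l,[(np.round(r['point'],4).tolist(),round(r['confidence'],2)) for r in robot.pinpoint(l,c)])
E
```

```text
time: 10.85
ee_pos: [0.4266, 0.0233, 0.2125]
tool_rot: [-1.358, 0.951, -0.901]
force: [0.4, -0.0, -3.1]
width: 0.521
t 10.85 q [-0.022 -0.193  2.111  0.023  1.245 -0.407] p [0.4266 0.0233 0.2125] rv [-1.358  0.951 -0.901] F [ 0.4 -0.  -3.1] w 0.5214266942947048
shift [ 7.9 32.2  7.8]
turn [ 0.012 -0.003 -0.029]
top log [([0.4819, -0.1121, 0.2243], 0.63)]
top log_center [([0.4482, -0.0319, 0.2279], 0.76)]
top cradle [([0.4581, -0.0322, -0.0035], 0.87), ([0.3237, 0.2905, 0.0025], 0.61), ([0.326, -0.4787, -0.0036], 0.6), ([0.3024, -0.2203, -0.0013], 0.57)]
top cradle_seat [([0.3266, 0.2887, 0.0772], 0.84), ([0.4609, -0.0365, 0.0792], 0.83), ([0.3218, -0.4801, 0.0795], 0.82), ([0.3014, -0.2179, 0.0777], 0.68), ([0.8007, -0.0967, 0.0011], 0.22)]
scene log [([0.4795, -0.1099, 0.2321], 0.6)]
scene log_center [([0.4471, -0.0269, 0.2296], 0.87), ([0.6473, 0.2296, -0.0026], 0.2)]
scene cradle [([0.3265, -0.475, -0.0003], 0.98), ([0.4548, -0.0307, 0.0019], 0.83), ([0.3226, 0.29, -0.0035], 0.67), ([0.3044, -0.2181, -0.0015], 0.66)]
scene cradle_seat [([0.3044, -0.2214, 0.0752], 0.96), ([0.3218, 0.2875, 0.0743], 0.95), ([0.4585, -0.0374, 0.078], 0.73), ([0.3216, -0.4768, 0.0788], 0.6)]
```

View pics/top3.png

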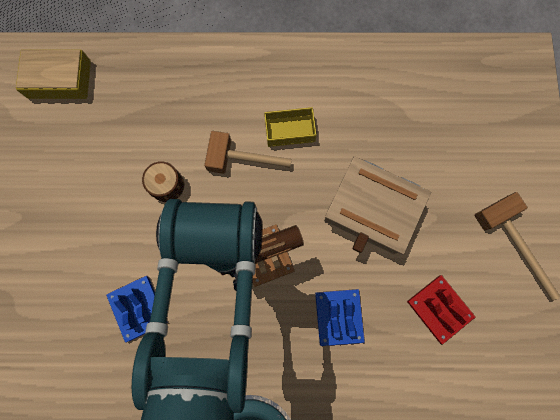

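View pics/scene3.png

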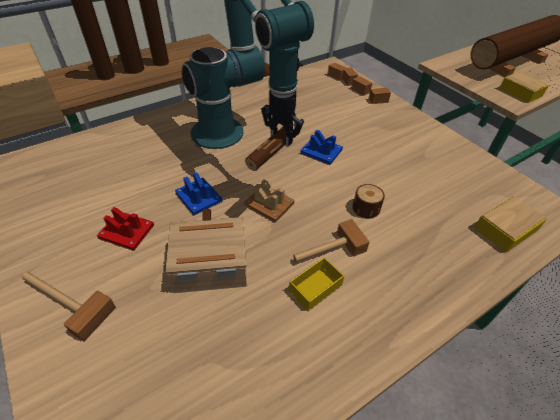

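```bash
python3 -m pendant '[[[8,15,8,0.012,-0.003,-0.029,0],[0,20,0,0,0,0,0],[0,20,0,0,0,0,0],[0,10,0,0,0,0,0],[0,0,0,0,0,0,0]]]'
python3 - <<'E'
from h import *
s=st()
S=np.array([.4577,-.0343,0])
goto(S+.0576*D+[0,0,.062],M=V)
E
```

```text
time: 11.85
ee_pos: [0.441, 0.0234, 0.1488]
tool_rot: [-1.365, 0.911, -0.924]
force: [0.9, -0.3, -3.2]
width: 0.522
t 11.85 q [-2.000e-03 -1.240e-01  2.176e+00 -2.000e-03  1.081e+00 -3.910e-01] p [0.441  0.0234 0.1488] rv [-1.365  0.911 -0.924] F [ 0.9 -0.3 -3.2] w 0.5216024660343037
shift [ 1.7 86.8 -6.5]
turn [-0.007  0.009  0.005]
```

```bash
python3 -m pendant '[[[2,20,-6,-0.007,0.009,0.005,0],[0,20,0,0,0,0,0],[0,0,0,0,0,0,0]]]'
python3 - <<'E'
from h import *
s=st()
S=np.array([.4577,-.0343,0])
goto(S+.0576*D+[0,0,.062],M=V)
E
```

```text
time: 12.15
ee_pos: [0.4388, 0.0196, 0.1109]
tool_rot: [-1.363, 0.921, -0.926]
force: [-1.8, 0.2, -2.5]
width: 0.525
t 12.15 q [-1.200e-02 -8.000e-02  2.214e+00  1.000e-03  1.003e+00 -3.940e-01] p [0.4388 0.0196 0.1109] rv [-1.363  0.921 -0.926] F [-1.8  0.2 -2.5] w 0.5245400274502798
shift [-0.6 48.8 -2.7]
turn [-0.004  0.001  0.001]
```

```bash
python3 -m pendant '[[[-1,15,-3,-0.004,0.001,0.001,0],[0,15,-1,0,0,0,0],[0,0,0,0,0,0,0]]]'
python3 - <<'E'
from h import *
s=st()
S=np.array([.4577,-.0343,0])
goto(S+.0576*D+[0,0,.062],M=V)
snap('scene','s4'); snap('wrist','w7'); im=cv2.imread('pics/s4.png'); cv2.imwrite('pics/s4c.png',cv2.resize(im[90:230,180:350],None,fx=4,fy=4,interpolation=cv2.INTER_CUBIC))
E
```

```text
time: 12.45
ee_pos: [0.4374, 0.0192, 0.0827]
tool_rot: [-1.363, 0.92, -0.928]
force: [-1.4, 1.0, -2.8]
width: 0.52
t 12.45 q [-0.013 -0.044  2.241 -0.     0.939 -0.393] p [0.4374 0.0192 0.0827] rv [-1.363  0.92  -0.928] F [-1.4  1.  -2.8] w 0.5197290351867763
shift [-0.4 20.7 -1.1]
turn [-0.005  0.     0.002]
```

View pics/s4c.png

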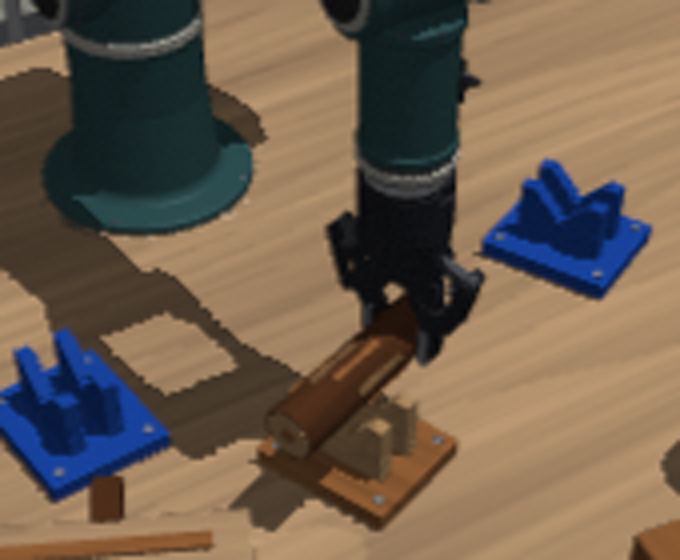

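View pics/w7.png

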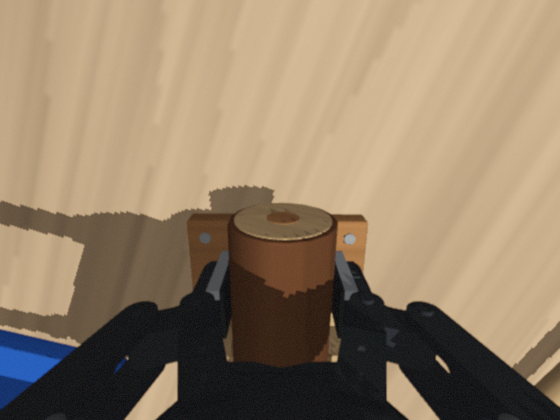

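```bash
python3 -m pendant '[[[0,7,-2,-0.005,0,0.002,0],[0,6,0,0,0,0,0],[0,0,0,0,0,0,0]]]'
python3 - <<'E'
from h import *
s=st()
S=np.array([.4577,-.0343,0])
goto(S+.0576*D+[0,0,.062],M=V)
E
```

```text
time: 12.85
ee_pos: [0.4392, 0.0184, 0.0727]
tool_rot: [-1.362, 0.919, -0.929]
force: [0.0, -0.8, -2.6]
width: 0.523
t 12.85 q [-0.015 -0.027  2.247 -0.     0.915 -0.395] p [0.4392 0.0184 0.0727] rv [-1.362  0.919 -0.929] F [ 0.  -0.8 -2.6] w 0.5231711069495157
shift [-1.8 10.7 -2.5]
turn [-0.006  0.     0.003]
```

```bash
python3 -m pendant '[[[-2,5,-4,-0.006,0,0.003,0],[0,3,-1,0,0,0,0],[0,0,0,0,0,0,0]]]'
python3 - <<'E'
from h import *
s=st()
S=np.array([.4577,-.0343,0])
goto(S+.0576*D+[0,0,.060],M=V)
snap('wrist','w8')
E
```

```text
time: 13.15
ee_pos: [0.4336, 0.0184, 0.0643]
tool_rot: [-1.365, 0.924, -0.924]
force: [0.5, -0.2, -2.6]
width: 0.521
t 13.15 q [-0.015 -0.02   2.259  0.     0.903 -0.396] p [0.4336 0.0184 0.0643] rv [-1.365  0.924 -0.924] F [ 0.5 -0.2 -2.6] w 0.5205810287748444
shift [0.3 4.3 2.8]
turn [-0.  0. -0.]
```

View pics/w8.png

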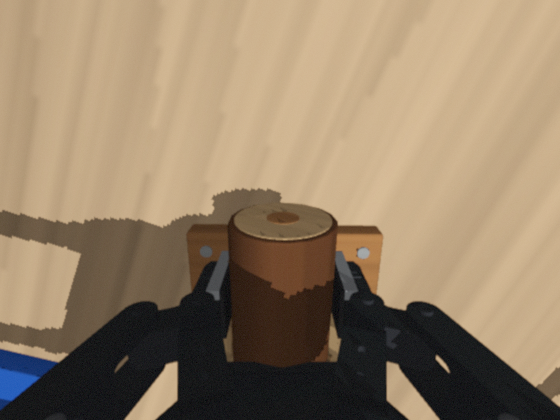

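```bash
python3 -m pendant '[[[0,3,1,0,0,0,0],[0,0,0,0,0,0,0]]]'
python3 - <<'E'
from h import *
s=st()
S=np.array([.4577,-.0343,0])
goto(S+.0576*D+[0,0,.060],M=V)
E
python3 -m pendant '[[[0,3,0,0,0,0,0],[0,0,0,0,0,0,0]]]'
python3 - <<'E'
from h import *
s=st()
S=np.array([.4577,-.0343,0])
goto(S+.0576*D+[0,0,.060],M=V)
E
```

```text
time: 13.4
ee_pos: [0.4348, 0.0188, 0.0613]
tool_rot: [-1.365, 0.924, -0.925]
force: [1.3, -0.6, -2.6]
width: 0.519
t 13.4 q [-0.014 -0.014  2.259  0.     0.896 -0.395] p [0.4348 0.0188 0.0613] rv [-1.365  0.924 -0.925] F [ 1.3 -0.6 -2.6] w 0.5187374048576004
shift [0.2 1.3 1.5]
turn [-0.001  0.    -0.   ]
time: 13.6
ee_pos: [0.4359, 0.0188, 0.0589]
tool_rot: [-1.364, 0.922, -0.926]
force: [-1.0, -0.5, -1.1]
width: 0.521
t 13.6 q [-0.014 -0.009  2.26   0.     0.888 -0.395] p [0.4359 0.0188 0.0589] rv [-1.364  0.922 -0.926] F [-1.  -0.5 -1.1] w 0.5205101636117241
shift [-0.2 -1.1  0.5]
turn [-0.002  0.     0.001]
```

Contact starting (−2.6 → −1.1).

```bash
python3 -m pendant '[[[0,1.5,0,0,0,0,0],[0,0,0,0,0,0,0]]]'
python3 - <<'E'
from h import *
s=st()
S=np.array([.4577,-.0343,0])
goto(S+.0576*D+[0,0,.060],M=V)
snap('scene','s5'); im=cv2.imread('pics/s5.png'); cv2.imwrite('pics/s5c.png',cv2.resize(im[90:230,180:350],None,fx=4,fy=4,interpolation=cv2.INTER_CUBIC))
print([(np.round(r['point'],4).tolist(),round(r['confidence'],2)) for r in robot.pinpoint('log_center','scene')])
E
```

```text
time: 13.8
ee_pos: [0.4359, 0.0189, 0.0585]
tool_rot: [-1.365, 0.923, -0.925]
force: [-3.5, -0.9, 2.1]
width: 0.518
t 13.8 q [-0.014 -0.008  2.26   0.     0.888 -0.395] p [0.4359 0.0189 0.0585] rv [-1.365  0.923 -0.925] F [-3.5 -0.9  2.1] w 0.5179038341253815
shift [-0.1 -1.5  0.5]
turn [-0.002  0.     0.   ]
[([0.6443, 0.233, -0.0013], 0.68), ([0.4559, -0.0343, 0.0789], 0.57)]
```

View pics/s5c.png

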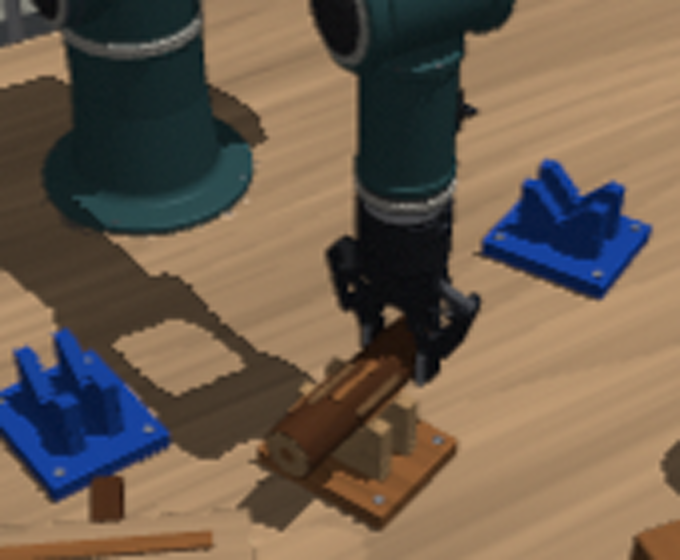

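```bash
python3 -m pendant '[[[0,0,0,0,0,0,50],[0,0,0,0,0,0,60],[0,0,0,0,0,0,70],[0,0,0,0,0,0,70]]]'
python3 - <<'E'
from h import *
s=st()
snap('scene','s6'); im=cv2.imread('pics/s6.png'); cv2.imwrite('pics/s6c.png',cv2.resize(im[90:230,180:350],None,fx=4,fy=4,interpolation=cv2.INTER_CUBIC))
print([(np.round(r['point'],4).tolist(),round(r['confidence'],2)) for r in robot.pinpoint('log_center','scene')])
snap('wrist','w9')
E
```

```text
time: 14.3
ee_pos: [0.4375, 0.0188, 0.0588]
tool_rot: [-1.362, 0.92, -0.927]
force: [-0.3, -0.1, 0.7]
width: 0.823
t 14.3 q [-0.014 -0.008  2.259  0.     0.885 -0.395] p [0.4375 0.0188 0.0588] rv [-1.362  0.92  -0.927] F [-0.3 -0.1  0.7] w 0.8225336344368316
[([0.4578, -0.035, 0.08], 0.97), ([0.4578, -0.0289, 0.0026], 0.63), ([0.4568, -0.0374, 0.0774], 0.57)]
```

View pics/w9.png

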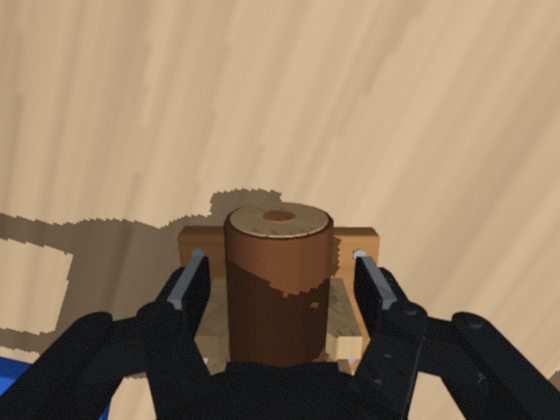

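View pics/s6c.png

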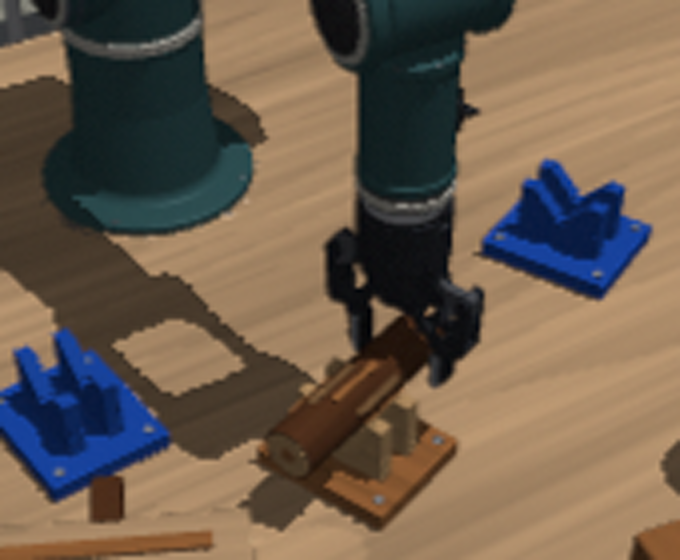

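```bash
python3 -m pendant '[[[0,-15,0,0,0,0,70],[0,-25,0,0,0,0,70],[0,-35,0,0,0,0,80],[0,-40,0,0,0,0,80],[0,-40,0,0,0,0,80],[0,0,0,0,0,0,80]]]'
cat > kin.py <<'E'
from h import *
from scipy.optimize import least_squares
D_=[([1.281,.265,1.605,0,1.274,-.037],[.1686,.6528,.2299],[-1.564,.199,-.198]),
([.647,-.048,1.804,0,1.381,-.683],[.4106,.3412,.3097],[-1.559,.187,-.192]),
([.225,.034,1.72,.003,1.38,-1.105],[.5565,.1539,.3116],[-1.557,.184,-.195]),
([-.025,.107,1.694,.416,1.501,-.441],[.5606,.1512,.3157],[-1.069,1.172,-.615]),
([-.297,.581,1.707,1.157,2.071,-.848],[.5674,.1446,.3239],[-.221,1.523,.308]),
([-.28,.751,1.788,.993,1.92,-1.063],[.5195,.1615,.1556],[-.311,1.561,.293]),
([-.171,.718,1.853,1.094,1.846,-1.093],[.5091,.2393,.1567],[-.298,1.526,.288]),
([-.084,.699,1.931,1.164,1.784,-1.109],[.4788,.298,.1476],[-.295,1.546,.289]),
([.169,.043,1.855,.562,1.407,-.331],[.4758,.292,.2871],[-1.013,1.245,-.498]),
([-.022,-.193,2.111,.023,1.245,-.407],[.4266,.0233,.2125],[-1.358,.951,-.901]),
([-.012,-.08,2.214,.001,1.003,-.394],[.4388,.0196,.1109],[-1.363,.921,-.926]),
([-.014,-.009,2.26,0,.888,-.395],[.4359,.0188,.0589],[-1.364,.922,-.926])]
RX=lambda a:R.from_euler('x',a).as_matrix()
RY=lambda a:R.from_euler('y',a).as_matrix()
RZ=lambda a:R.from_euler('z',a).as_matrix()
def fk(q,k):
    a,h,L1,e,L2,Lw,lat=k
    # link axis z up; pitch about y
    A=RZ(q[0]);p=A@np.array([a,lat,h]);A=A@RY(q[1]);p=p+A@[0,0,L1];A=A@RY(q[2]);p=p+A@[e,0,L2];A=A@RZ(q[3])@RY(q[4]);p=p+A@[0,0,Lw];A=A@RZ(q[5])
    return p,A
def res(k):
    return np.concatenate([fk(q,k)[0]-np.array(p) for q,p,_ in D_])
f=least_squares(res,[0,.35,.35,0,.35,.25,.025]);k=f.x
T0=[fk(q,k)[1].T@R.from_rotvec(r).as_matrix() for q,_,r in D_]
TM=R.from_matrix(np.array(T0)).mean().as_matrix()
LO=np.array([-2.63,-.94,.31,-1.31,0,-2.55]);HI=np.array([2.63,2.18,2.57,4.45,2.66,2.55])
def ik(p,M,q0):
    def g(q):
        P,A=fk(q,k);return np.concatenate([(P-p)*5,R.from_matrix((A@TM).T@M).as_rotvec()])
    s=least_squares(g,np.clip(q0,LO+1e-3,HI-1e-3),bounds=(LO,HI));return s.x,np.abs(s.fun).max()
if __name__=='__main__':
    print(k.round(4),np.abs(f.fun).max()); print(np.array([t.round(2).tolist() for t in T0[:6:2]]))
    st()
    b=np.radians(-25.4); X=np.array([np.cos(b),np.sin(b),0]);Y=np.array([-np.sin(b),np.cos(b),0]);U=np.array([0,0,1.])
    Hg=np.array([.650,-.350,.09])
    for t0 in (20,30,40,45,50,60,90):
      q=np.array(robot.read_state()['joint_positions'])
      for th in (0,10,25,50):
        T=np.radians(th); lx=X*np.cos(T)-U*np.sin(T); lz=U*np.cos(T)+X*np.sin(T)
        tab=Hg-lx*.198+lz*.006
        al=np.radians(t0+th); yt=X*np.cos(al)-U*np.sin(al)
        for s in (1,):
            zt=Y*s; M=np.column_stack([np.cross(yt,zt),yt,zt])
            qq,e=ik(tab+.019*yt,M,q); q=qq; print(t0,th,tab.round(3),qq.round(2),round(e,4))
E
python3 kin.py
```

```text
time: 15.05
ee_pos: [0.4344, 0.0188, 0.2169]
tool_rot: [-1.366, 0.925, -0.923]
force: [-0.4, -0.0, 1.1]
width: 0.935
[-3.000e-04  2.518e-01  5.123e-01  1.400e-03  5.665e-01  3.480e-01
  2.490e-02] 0.0003232278577949277
[[[-0. -0. -1.]
  [-1.  0.  0.]
  [ 0.  1. -0.]]

 [[ 0. -0. -1.]
  [-1. -0. -0.]
  [-0.  1. -0.]]

 [[ 0.  0. -1.]
  [-1.  0. -0.]
  [ 0.  1.  0.]]]
t 15.05 q [-0.014 -0.195  2.104  0.     1.233 -0.395] p [0.4344 0.0188 0.2169] rv [-1.366  0.925 -0.923] F [-0.4 -0.   1.1] w 0.9350482056405096
20 0 [ 0.471 -0.265  0.096] [-0.55 -0.22  2.55 -1.31  0.   -0.32] 0.4134
20 10 [ 0.475 -0.267  0.13 ] [-0.55 -0.24  2.54 -1.31  0.   -0.32] 0.2119
20 25 [ 0.49  -0.274  0.179] [-0.54 -0.24  2.51 -1.22  0.   -0.41] 0.083
20 50 [ 0.539 -0.297  0.246] [-0.57 -0.05  1.99  0.06  0.85 -1.72] 0.0
30 0 [ 0.471 -0.265  0.096] [-0.55 -0.18  2.54 -0.88  0.   -0.75] 0.2673
30 10 [ 0.475 -0.267  0.13 ] [-0.55 -0.2   2.53 -0.85  0.   -0.79] 0.0755
30 25 [ 0.49  -0.274  0.179] [-0.61 -0.21  2.34  0.24  0.41 -1.93] 0.0
30 50 [ 0.539 -0.297  0.246] [-0.55  0.05  1.87  0.02  1.05 -1.69] 0.0
40 0 [
[... 717 characters left out ...]
 0.49  -0.274  0.179] [-0.57 -0.05  2.1   0.05  0.82 -1.73] 0.0
50 50 [ 0.539 -0.297  0.246] [-0.54  0.27  1.62 -0.02  1.43 -1.66] 0.0
60 0 [ 0.471 -0.265  0.096] [-0.61 -0.08  2.39  0.26  0.33 -1.96] 0.0
60 10 [ 0.475 -0.267  0.13 ] [-0.59 -0.06  2.24  0.08  0.62 -1.78] 0.0
60 25 [ 0.49  -0.274  0.179] [-0.56  0.05  1.98  0.01  1.02 -1.69] 0.0
60 50 [ 0.539 -0.297  0.246] [-0.53  0.38  1.5  -0.03  1.61 -1.65] 0.0
90 0 [ 0.471 -0.265  0.096] [-0.56  0.16  2.04  0.    0.95 -1.69] 0.0
90 10 [ 0.475 -0.267  0.13 ] [-0.55  0.23  1.88 -0.02  1.2  -1.67] 0.0
90 25 [ 0.49  -0.274  0.179] [-0.53  0.38  1.64 -0.04  1.55 -1.65] 0.0
90 50 [ 0.539 -0.297  0.246] [-0.52  0.71  1.2  -0.06  2.11 -1.65] 0.0
```

```bash
cat > lid.py <<'E'
from h import *
b=np.radians(-25.4); X=np.array([np.cos(b),np.sin(b),0]);Y=np.array([-np.sin(b),np.cos(b),0]);U=np.array([0,0,1.])
Hg=np.array([.650,-.348,.09]); T0=70; RAD=.197
def lidpose(th,back=0,gp=.019):
    T=np.radians(th); lx=X*np.cos(T)-U*np.sin(T); lz=U*np.cos(T)+X*np.sin(T)
    tab=Hg-lx*RAD+lz*.006
    al=np.radians(T0+th); yt=X*np.cos(al)-U*np.sin(al)
    return tab+(gp-back)*yt, np.column_stack([np.cross(yt,Y),yt,Y])
def show(th,back=0):
    p,M=lidpose(th,back); print('target',p.round(4)); goto(p,M=M)
E
python3 - <<'E'
from lid import *
st(); show(0,.1); show(-20+40,.1)
p,M=tf(); print('down->', R.from_matrix(M.T@lidpose(20)[1]).as_rotvec().round(3))
for c in('scene','top'):
    robot.camera(c)
    print(c,[(l,[(np.round(r['point'],3).tolist(),round(r['confidence'],2)) for r in robot.pinpoint(l,c)][:2]) for l in('log_center','lid_tab','lid_hinge')])
E
```

```text
t 15.05 q [-0.014 -0.195  2.104  0.     1.233 -0.395] p [0.4344 0.0188 0.2169] rv [-1.366  0.925 -0.923] F [-0.4 -0.   1.1] w 0.9350482056405096
target [ 0.447  -0.2516  0.1721]
shift [255.8  44.7 -88.7]
turn [ 0.131 -0.739 -0.334]
target [ 0.4846 -0.2695  0.244 ]
shift [286.3 -27.2 -60.5]
turn [ 0.001 -0.747 -0.001]
down-> [ 0.001 -0.747 -0.001]
scene [('log_center', [([0.457, -0.032, 0.079], 0.93)]), ('lid_tab', [([0.474, -0.261, 0.1], 0.63)]), ('lid_hinge', [([0.646, -0.348, 0.09], 0.97), ([0.455, -0.032, 0.078], 0.37)])]
top [('log_center', []), ('lid_tab', [([0.469, -0.261, 0.094], 0.63)]), ('lid_hinge', [([0.651, -0.346, 0.09], 0.57)])]
```

```bash
python3 -m pendant '[[[20,0,-7,0,0,0,80],[36,0,-12,0,0,0,80],[36,0,-12,0,0,0,80],[36,0,-12,0,0,0,80],[36,0,-12,0,0,0,80],[36,0,-12,0,0,0,80],[36,0,-12,0,0,0,80],[20,0,-7,0,0,0,80]]]'; python3 -m pendant '[[[0,0,0,0,-0.125,0,80],[0,0,0,0,-0.125,0,80],[0,0,0,0,-0.125,0,80],[0,0,0,0,-0.125,0,80],[0,0,0,0,-0.125,0,80],[0,0,0,0,-0.122,0,80],[0,0,0,0,0,-0.115,80],[0,0,0,0,0,-0.115,80],[0,0,0,0,0,-0.115,80],[0,0,0,0,0,0,80]]]';python3 - <<'E'
from lid import *
st(); show(0,.09)
d=snap('wrist','w10'); c=Cam(d)
for l in('lid_tab','lid_hinge'): print(l,[(np.round(r['point'],4).tolist(),round(r['confidence'],2)) for r in robot.pinpoint(l,'wrist')])
E
```

```text
time: 16.25
ee_pos: [0.442, -0.2565, 0.1995]
tool_rot: [-1.379, 0.942, -0.898]
force: [1.0, 0.9, -0.1]
width: 0.936
time: 17.25
ee_pos: [0.4369, -0.2585, 0.1845]
tool_rot: [-1.599, 0.085, -0.558]
force: [-1.3, 0.7, -0.8]
width: 0.936
t 17.25 q [-0.626 -0.219  2.216  0.082  0.849 -1.832] p [ 0.4369 -0.2585  0.1845] rv [-1.599  0.085 -0.558] F [-1.3  0.7 -0.8] w 0.9362237940298151
target [ 0.4501 -0.2531  0.1627]
shift [ 3.  23.7 10.3]
turn [-0.008  0.032 -0.045]
lid_tab [([0.4708, -0.2614, 0.1012], 0.92)]
lid_hinge [([0.6464, -0.3482, 0.0924], 0.88)]
```

View pics/w10.png

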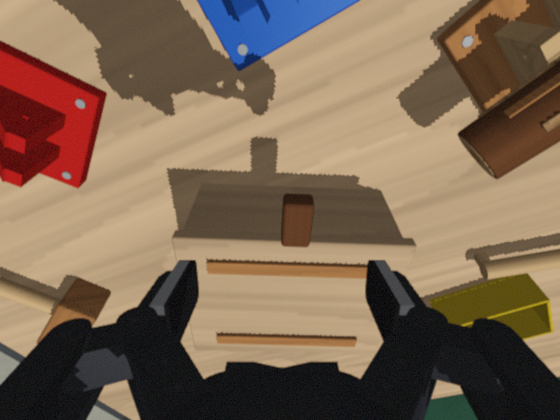

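Run:
```python
from lid import *
c=Cam(robot.camera('wrist')); p,M=tf()
print('cam in tool',(M.T@(c.C-p)).round(3))
for u in [(282,246),(311,246),(284,196),(314,196),(173,234),(414,242)]:
    print(u,c.unproj(u,.105 if u[0] not in(173,414) else .102).round(4))
P=c.unproj((297.5,221),.105);print('tab mid',P.round(4),'lid lateral offs',Y[:2]@(P-Hg)[:2], 'dist',-X[:2]@(P-Hg)[:2])
a=c.unproj((173,234),.102);b_=c.unproj((414,242),.102);v=b_-a;print(np.degrees(np.arctan2(v[1],v[0])),np.linalg.norm(v), ((a+b_)/2).round(4))
v=c.unproj((282,246),.105)-c.unproj((311,246),.105)
```

```text
cam in tool [-0.08  -0.142 -0.001]
(282, 246) [ 0.5017 -0.2882  0.105 ]
(311, 246) [ 0.5114 -0.2656  0.105 ]
(284, 196) [ 0.4553 -0.2664  0.105 ]
(314, 196) [ 0.4642 -0.2457  0.105 ]
(173, 234) [ 0.4557 -0.3677  0.102 ]
(414, 242) [ 0.5444 -0.1844  0.102 ]
tab mid [ 0.4817 -0.2661  0.105 ] lid lateral offs 0.0018276739856479148 dist 0.1871858330603824
64.16088531786926 0.20357295561309152 [ 0.5001 -0.276   0.102 ]
```

```bash
sed -i 's/Hg=np.array(\[.650,-.348,.09\])/Hg=np.array([.6508,-.3475,.09])/' lid.py; python3 -m pendant '[[[3,15,10,-0.008,0.032,-0.045,65],[0,15,0,0,0,0,65],[0,15,0,0,0,0,65],[0,0,0,0,0,0,65]]]'
python3 - <<'E'
from lid import *
st(); show(0,0)
E
```

```text
time: 17.85
ee_pos: [0.4702, -0.2641, 0.1518]
tool_rot: [-1.607, 0.067, -0.626]
force: [-0.6, 0.2, -0.2]
width: 0.761
t 17.85 q [-0.59  -0.147  2.234  0.077  0.7   -1.768] p [ 0.4702 -0.2641  0.1518] rv [-1.607  0.067 -0.626] F [-0.6  0.2 -0.2] w 0.7607512165035457
target [ 0.4787 -0.2658  0.0781]
shift [-18.   71.9   2.3]
turn [0.002 0.001 0.01 ]
```

```bash
python3 -m pendant '[[[-18,5,2,0.002,0.001,0.01,65],[-3,12,0,0,0,0,65],[0,0,0,0,0,0,65]]]'
python3 - <<'E'
from lid import *
st(); show(0,0)
E
```

```text
time: 18.15
ee_pos: [0.4601, -0.2571, 0.1288]
tool_rot: [-1.603, 0.075, -0.618]
force: [-0.1, 0.7, -0.0]
width: 0.761
t 18.15 q [-0.59  -0.138  2.271  0.081  0.664 -1.774] p [ 0.4601 -0.2571  0.1288] rv [-1.603  0.075 -0.618] F [-0.1  0.7 -0. ] w 0.761040444318499
target [ 0.4787 -0.2658  0.0781]
shift [ 2.  54.7  0.1]
turn [-0.     0.001 -0.   ]
```

```bash
python3 -m pendant '[[[-2,15,0,0,0,0,65],[-3,15,0,0,0,0,65],[0,0,0,0,0,0,65]]]'
python3 - <<'E'
from lid import *
st(); show(0,0)
snap('wrist','w11')
E
```

```text
time: 18.45
ee_pos: [0.4658, -0.2601, 0.0994]
tool_rot: [-1.604, 0.074, -0.62]
force: [-0.6, 0.5, -0.1]
width: 0.76
t 18.45 q [-0.588 -0.082  2.286  0.089  0.592 -1.781] p [ 0.4658 -0.2601  0.0994] rv [-1.604  0.074 -0.62 ] F [-0.6  0.5 -0.1] w 0.7600550795333286
target [ 0.4787 -0.2658  0.0781]
shift [ 5.9 24.8  0.4]
turn [0.    0.001 0.002]
```

View pics/w11.png

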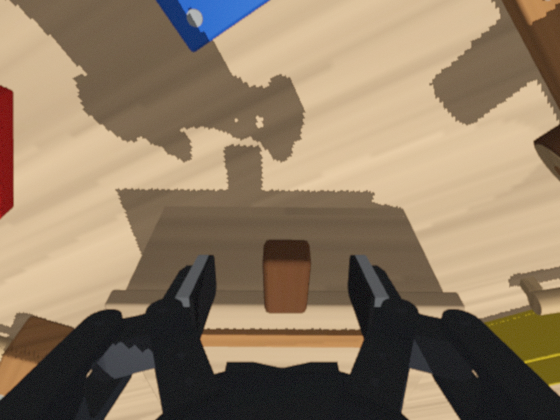

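```bash
python3 -m pendant '[[[3,13,2,0,0,0,65],[1,12,0,0,0,0,65],[0,0,0,0,0,0,65]]]'
python3 - <<'E'
from lid import *
st(); show(0,0)
snap('wrist','w12')
E
```

```text
time: 18.8
ee_pos: [0.4805, -0.2655, 0.0812]
tool_rot: [-1.606, 0.069, -0.625]
force: [0.6, 0.3, -0.4]
width: 0.757
t 18.8 q [-0.58  -0.025  2.275  0.09   0.539 -1.777] p [ 0.4805 -0.2655  0.0812] rv [-1.606  0.069 -0.625] F [ 0.6  0.3 -0.4] w 0.7568553948621896
target [ 0.4787 -0.2658  0.0781]
shift [-2.4  2.3 -1. ]
turn [0.001 0.001 0.008]
```

View pics/w12.png

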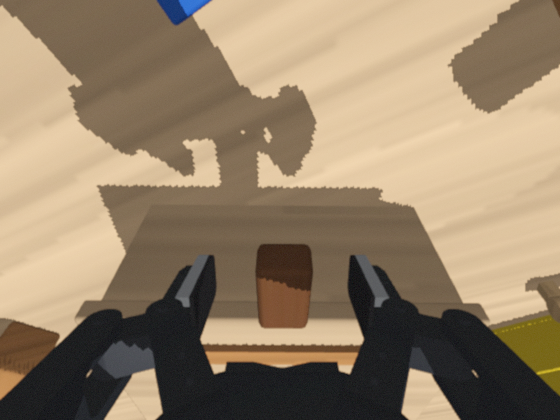

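```bash
python3 -m pendant '[[[-3,2,0,0,0,0.008,50],[0,0,0,0,0,0,0],[0,0,0,0,0,0,0],[0,0,0,0,0,0,0],[0,0,0,0,0,0,0],[0,0,0,0,0,0,0],[0,0,0,0,0,0,0],[0,0,0,0,0,0,0]]]'
python3 - <<'E'
from lid import *
s=st(); print(s['width']*85.4);show(0,0)
snap('wrist','w13')
E
```

```text
time: 19.65
ee_pos: [0.4795, -0.2641, 0.0808]
tool_rot: [-1.602, 0.075, -0.624]
force: [1.5, 0.5, -1.8]
width: 0.273
t 19.65 q [-0.579 -0.025  2.274  0.091  0.545 -1.773] p [ 0.4795 -0.2641  0.0808] rv [-1.602  0.075 -0.624] F [ 1.5  0.5 -1.8] w 0.2734368774030391
23.351509330219542
target [ 0.4787 -0.2658  0.0781]
shift [-0.9  2.5 -1.8]
turn [-0.    -0.003  0.003]
```

View pics/w13.png

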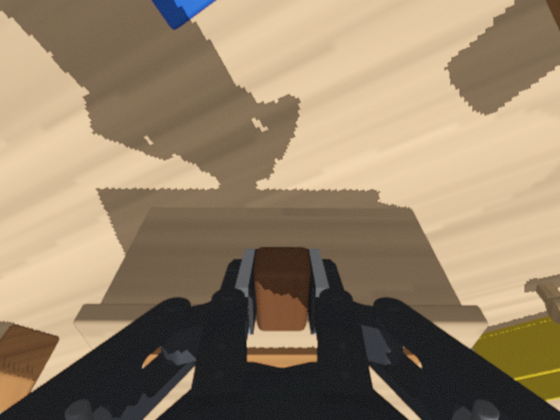

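```bash
cat >> lid.py <<'E'
p0=np.array([.4795,-.2641,.0808]);M0=R.from_rotvec([-1.602,.075,-.624]).as_matrix()
def arc(th):
    Rt=R.from_rotvec(Y*np.radians(th)).as_matrix(); return Hg+Rt@(p0-Hg),Rt@M0
def lidang():
    p,M=tf();v=p-Hg;v0=p0-Hg
    an=lambda v:np.degrees(np.arctan2(v[2],-v@X))
    print('angle by pos',round(an(v)-an(v0),2),'by rot',(np.degrees(R.from_matrix(M@M0.T).as_rotvec())@Y).round(2),'radius',np.linalg.norm(v-(v@Y)*Y).round(4),np.linalg.norm(v0-(v0@Y)*Y).round(4),'lat',(v@Y).round(4),(v0@Y).round(4))
E
python3 - <<'E'
from lid import *
for d in (4,5):
    p,M=arc(d); print(d,(M0.T@(p-p0)*1000).round(2),R.from_matrix(M0.T@M).as_rotvec().round(4))
lidang()
E
```

```text
4 [  4.43 -12.56   0.02] [-0.0002  0.      0.0698]
5 [  5.67 -15.64   0.03] [-0.0002  0.0001  0.0873]
angle by pos 0.0 by rot -0.0 radius 0.1907 0.1907 lat 0.0018 0.0019
```

```bash
python3 -m pendant '[[[4.4,-12.6,0,0,0,0.07,0],[4.4,-12.6,0,0,0,0.07,0],[0,0,0,0,0,0,0]]]'
python3 - <<'E'
from lid import *
st();lidang()
for t in(16,): goto(arc(t)[0],M=arc(t)[1])
E
```

```text
time: 20.0
ee_pos: [0.4801, -0.2644, 0.1085]
tool_rot: [-1.582, 0.189, -0.513]
force: [-0.1, 1.1, -2.9]
width: 0.268
t 20.0 q [-0.565  0.01   2.148  0.037  0.776 -1.713] p [ 0.4801 -0.2644  0.1085] rv [-1.582  0.189 -0.513] F [-0.1  1.1 -2.9] w 0.2676862883616663
angle by pos 8.34 by rot 8.22 radius 0.1907 0.1907 lat 0.0018 0.0019
shift [  9.3 -23.7   0.1]
turn [-0.    -0.     0.136]
```

Tracking well; continue.

```bash
python3 -m pendant '[[[4.6,-12.5,0,0,0,0.07,0],[4.6,-12.5,0,0,0,0.07,0],[4.6,-12.5,0,0,0,0.07,0],[4.6,-12.5,0,0,0,0.07,0],[0,0,0,0,0,0,0]]]'
python3 - <<'E'
from lid import *
st();lidang()
for t in(40,50): goto(arc(t)[0],M=arc(t)[1])
E
```

```text
time: 20.5
ee_pos: [0.4914, -0.27, 0.1605]
tool_rot: [-1.522, 0.411, -0.287]
force: [-2.3, 3.5, 0.1]
width: 0.267
t 20.5 q [-0.543  0.158  1.869 -0.007  1.196 -1.664] p [ 0.4914 -0.27    0.1605] rv [-1.522  0.411 -0.287] F [-2.3  3.5  0.1] w 0.26686260884291824
angle by pos 24.44 by rot 24.81 radius 0.1907 0.1907 lat 0.0017 0.0019
shift [ 21.7 -46.9   0.3]
turn [-0.002  0.     0.265]
shift [ 42.  -73.2   0.4]
turn [-0.002  0.     0.44 ]
```

```bash
python3 -m pendant '[[[4.6,-12.6,0,0,0,0.068,0],[4.6,-12.6,0,0,0,0.068,0],[4.6,-12.6,0,0,0,0.068,0],[4.6,-12.6,0,0,0,0.068,0],[4.6,-12.6,0,0,0,0.068,0],[0,0,0,0,0,0,0]]]'
python3 - <<'E'
from lid import *
st();lidang()
for t in(50,): goto(arc(t)[0],M=arc(t)[1])
E
```

```text
time: 21.1
ee_pos: [0.5225, -0.2851, 0.2162]
tool_rot: [-1.418, 0.669, -0.009]
force: [-4.8, 1.3, 3.8]
width: 0.269
t 21.1 q [-0.524  0.417  1.491 -0.03   1.668 -1.645] p [ 0.5225 -0.2851  0.2162] rv [-1.418  0.669 -0.009] F [-4.8  1.3  3.8] w 0.26907049566499647
angle by pos 44.26 by rot 45.09 radius 0.1904 0.1907 lat 0.0013 0.0019
shift [  6.1 -18.1   0.6]
turn [-0.003  0.001  0.086]
```

```bash
python3 -m pendant '[[[3.5,-9,0.5,-0.003,0,0.045,0],[3,-9,0,0,0,0.041,0],[0,0,0,0,0,0,0]]]'
python3 - <<'E'
from lid import *
st();lidang()
for t in(50,): goto(arc(t)[0],M=arc(t)[1])
for c in('top','scene'):
  d=snap(c,c+'9')
  for l in('lid_tab','lid_hinge','log_center','lid'):print(c,l,[(np.round(r['point'],4).tolist(),round(r['confidence'],2)) for r in robot.pinpoint(l,c)][:2])
  for r in robot.pinpoint('lid_tab',c)[:1]:
    v=np.array(r['point'])-Hg; print('ang',np.degrees(np.arctan2(v[2],-v@X))-np.degrees(np.arctan2(.006,.194)))
E
```

```text
time: 21.4
ee_pos: [0.5336, -0.2906, 0.2288]
tool_rot: [-1.388, 0.735, 0.064]
force: [-3.6, 2.7, 4.9]
width: 0.27
t 21.4 q [-0.519  0.495  1.385 -0.037  1.789 -1.642] p [ 0.5336 -0.2906  0.2288] rv [-1.388  0.735  0.064] F [-3.6  2.7  4.9] w 0.27033906748128034
angle by pos 49.58 by rot 50.41 radius 0.1903 0.1907 lat 0.0011 0.0019
shift [-0.  -1.4  0.7]
turn [-0.001  0.001 -0.007]
top lid_tab []
top lid_hinge []
top log_center [([0.4592, -0.0361, 0.0786], 0.84)]Traceback (most recent call last):
  File "<stdin>", line 6, in <module>
ValueError: it knows: cradle, cradle_seat, lid_hinge, lid_tab, log, log_center, mallet, plugbox, stub, tray
```

View pics/top9.png

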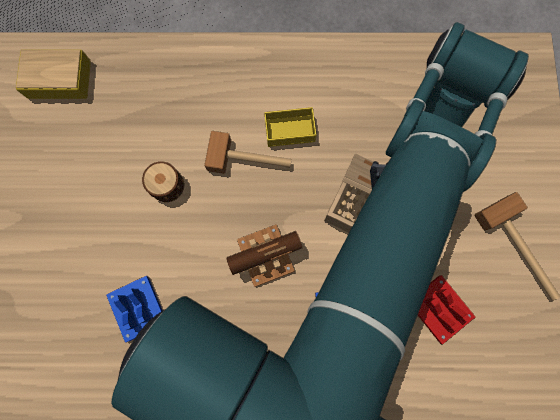

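Run:
```python
from lid import *
st();lidang()
for c in('scene','wrist'):
  d=snap(c,c+'10')
  for l in('lid_tab','lid_hinge','log_center','log','stub','mallet','tray'):print(c,l,[(np.round(r['point'],4).tolist(),round(r['confidence'],2)) for r in robot.pinpoint(l,c)][:2])
  for r in robot.pinpoint('lid_tab',c)[:1]:
    v=np.array(r['point'])-Hg; print('ang',np.degrees(np.arctan2(v[2],-v@X))-np.degrees(np.arctan2(.006,.194)))
im=cv2.imread('pics/scene10.png'); cv2.imwrite('pics/s10c.png',cv2.resize(im[130:310,120:320],None,fx=3.3,fy=3.3,interpolation=cv2.INTER_CUBIC))
c=Cam(robot.camera('scene'))
# overlay predicted lid outline
for th,col in((45,(0,0,255)),(50,(0,255,0)),(55,(255,0,0))):
    T=np.radians(th); lx=X*np.cos(T)-U*np.sin(T); lz=U*np.cos(T)+X*np.sin(T)
    pts=[c.proj(Hg-lx*r+Y*s*.103+lz*h) for r,s,h in((0,1,.0),(.17,1,0),(.17,-1,0),(0,-1,0))]
    q=np.array([((u-[120,130])*3.3) for u in pts]).astype(int)
    I=cv2.imread('pics/s10c.png'); 
    if th==45: J=I
    cv2.polylines(J,[q],True,col,1)
cv2.imwrite('pics/s10o.png',J)
```

```text
t 21.6 q [-0.519  0.492  1.388 -0.037  1.784 -1.642] p [ 0.5334 -0.2905  0.2285] rv [-1.39   0.732  0.062] F [-1.8  0.9  0.5] w 0.26700357743943426
angle by pos 49.48 by rot 50.2 radius 0.1903 0.1907 lat 0.0011 0.0019
scene lid_tab [([0.5429, -0.2934, 0.2424], 0.56)]
scene lid_hinge [([0.6492, -0.3504, 0.0903], 0.77), ([0.4539, -0.0332, 0.0791], 0.73)]
scene log_center [([0.4575, -0.0351, 0.0789], 0.81)]
scene log [([0.4902, -0.1149, 0.0788], 0.84)]
scene stub [([0.6467, 0.2348, -0.0009], 0.68)]
scene mallet [([0.7149, 0.0156, 0.0013], 0.89)]
scene tray [([0.796, -0.0971, -0.0015], 0.7)]
ang 49.855205445524994
wrist lid_tab [([0.5389, -0.2907, 0.2476], 0.71)]
wrist lid_hinge []
wrist log_center [([0.4519, -0.0325, 0.074], 0.97)]
wrist log [([0.4869, -0.1184, 0.0756], 0.65)]
wrist stub []
wrist mallet []
wrist tray []
ang 49.70937836734566
```

View pics/s10c.png

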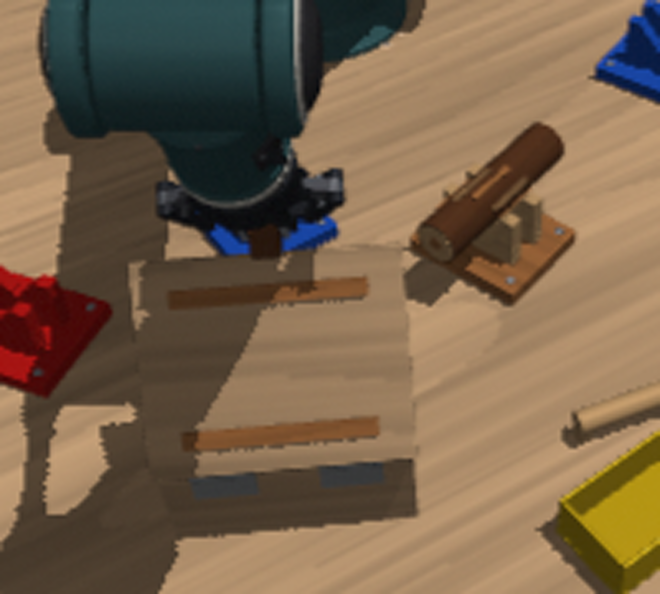

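View pics/s10o.png

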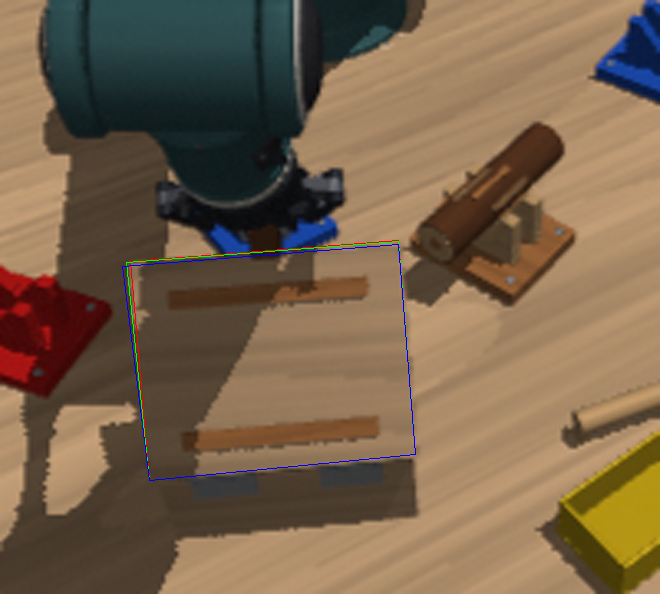

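View pics/wrist10.png

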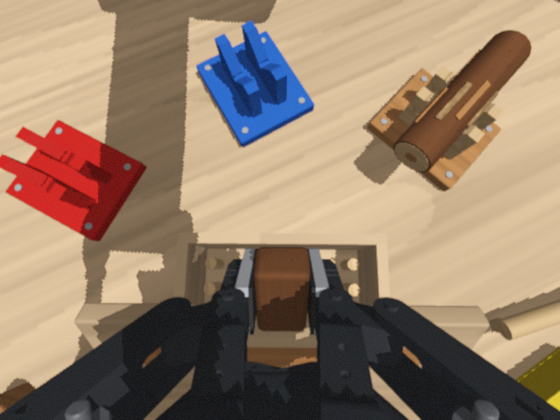

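```bash
python3 -m pendant '[[[0,0,0,0,0,0,0],[0,0,0,0,0,0,0],[0,0,0,0,0,0,0]]]'
python3 - <<'E'
from lid import *
st();lidang()
E
```

```text
time: 22.85
ee_pos: [0.5338, -0.2907, 0.2289]
tool_rot: [-1.39, 0.733, 0.062]
force: [-1.5, 1.3, -0.3]
width: 0.268
t 22.85 q [-0.519  0.493  1.386 -0.038  1.786 -1.642] p [ 0.5338 -0.2907  0.2289] rv [-1.39   0.733  0.062] F [-1.5  1.3 -0.3] w 0.2680370939449536
angle by pos 49.64 by rot 50.25 radius 0.1902 0.1907 lat 0.0011 0.0019
```

```bash
python3 -c "
from lid import *
print(robot.hand_in());st();lidang()"
```

```text
the job is handed in; nothing more can be done
None
the job is handed in; nothing more can be done
```

The job is handed in. The slim log lies released in the wooden V cradle, and the gripper is still holding the lid open at about 50 degrees.

- **Log:** I gripped it near its top, turned it onto its side in the air, lowered it onto both supports, let go and backed off. Its centre was last seen at about (0.4575, -0.035, 0.079), within about 1 mm of my estimate of the seat (the detector itself is good to about 4 mm). The wrist camera read about 6 mm off, which is at odds with that. The pictures show the log resting on both supports.
- **Lid:** I gripped the pull tab and followed the hinge arc. The angle came out as 49.6 degrees from tool position, 50.25 from tool rotation, and 49.7 to 49.9 from vision of the tab. The tab had not slipped in the pads.
- **Left alone:** I did not touch the stub, mallet, tray or the look-alike cradles. The stub, mallet and tray were last seen within about 5 mm of where they started.
- **Limits:** The clock stood at about 23 s of the 53 s allowed, and the measured forces stayed around 6 N or less.
- **Checks that failed:** The top camera could not see the raised tab or hinge because the arm was in the way. My lid outline drawn over the scene picture could not distinguish 45 from 55 degrees. Readings after the hand-in were refused.

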